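# Change over from stitching to edge burnishing at the half-open drawer

## Robot

A 7-joint arm with a two-finger parallel gripper is mounted at the origin on the work surface. World frame = base frame: x ahead of the robot, y to its left, z up, the work surface at z = 0. Lengths are in mm, angles in rad, forces in N, time in s.
With the tool pointing down it reaches from about 400 to 875 mm from the base axis. Payload 4.4 kg.
Tool frame: the origin (TCP) lies on the centre line of the jaws, within the pads' length; the fingertips stand 25 mm ahead of it and the grasp point (between the pads) lies 6 mm ahead of it (ctrl.finger_overhang is the distance from the TCP to the fingertips, in mm); z points along the fingers, y is the line along which they close (so a half turn about z gives the same grasp; the last joint's range is limited). The gripper opens to 85 mm and grips with 20 to 120 N. Pads are 22 mm wide; open, the fingers measure 114 mm over their backs; the gripper's body (76 mm by 85 mm) begins 54 mm behind the grasp point. The pads swing forward as they close: fully open they stand 13 mm farther back than shut.
Start: joints at [-1.197, 0.628, 0.038, 1.517, -0.027, 0.996, -0.02], TCP at [276.723, 588.168, 256.313] pointing down, gripper open.
Joint ranges: [-3.06, 3.06], [-0.37, 2.12], [-1.25, 1.32], [0.18, 2.47], [-1.1, 4.24], [0.23, 1.98], [-2.94, 2.94]. Speed limits (rad/s): [2.57, 2.57, 3.14, 3.14, 3.14, 3.14, 3.14].

## Interface

Orientations are given as [roll, pitch, yaw] about the fixed x, y, z axes, in that order (R = Rz(yaw) Ry(pitch) Rx(roll)).
In Python, from cell import ctrl gives the robot as it stands. The module is installed in compiled form; this text tells all that it offers.
- The arm moves only by the tool play_rows, never from a script. Its argument "targets" is a list of rows, each a list of 5 numbers: the closure, from 0 (fully open) to 1 (shut), then the shift along the tool's x, y, z in cm, then the turn about the tool's z in degrees. In form: [[gripper, dx, dy, dz, spin], ...]. A call has 1 to 10 rows; each row is the pose to reach, as a shift and turn from the pose commanded when the call began, along the tool's axes at that moment; what a row does not reach only later rows make up. A row lasts 1/10 s, in which the tool goes at most 50 mm and 8.59 degrees, less where a joint would pass 70% of its speed; a pose out of reach is approached as far as the arm can. A call with a gripper value outside its range is refused whole. The fingers move at their own pace and stop on an object; the grip force is fixed at half the most. Time passes only in rows, so rows that repeat a pose let the fingers close. It gives the time, the measured TCP pose, the force, the opening and the grip force at its end, in the units of the state.
- ctrl.read_state(): the state, without advancing time (a new reading comes with each control period).
- ctrl.get_image(name): name is "scene" or "side" or "wrist"; returns (picture, depth): 480x640x3 uint8, red, green, blue; 480x640 float32, mm along the optical axis (not along the pixel's ray), 0 where there is no reading.
- ctrl.calibration(name): a dict with "vfov" (degrees; the focal length in pixels is half the picture's height over the tangent of half this angle, whatever the lens; pixels are square), "cx", "cy" (the principal point, pixels), "extrinsics" (4x4, takes a point from camera to world coordinates); the wrist camera has in their place "mount" (4x4, takes a point from camera to tool coordinates, whose origin is the TCP and whose axes are the flange's). Camera axes: x right, y down, z forward; pixel columns grow to the right and rows downward; lengths in mm; the calibration is good to about 2 mm. A picture is of the moment at which its call begins: read the wrist's pose just before it. calibration takes no time and is no camera call.
- ctrl.finish_job(): hands the job in; it is judged then, once.
Trained networks look in the newest picture that a camera, given by its name, has taken for a name from the list of things; names that differ only in an ending like _2 or _b are one class to them, and where a whole thing is asked for, a point or a joint stands for the part that bears it (a point fixed in the world has none). Each returns a list of dicts, best first, with "confidence" (0 to 1); they miss things now and then, are a little off and sometimes report something else, mostly with a low value. They report only what shows in the picture. A call takes as long as a camera call.
- ctrl.search_frame(camera, name): "bbox" ([left, top, right, bottom] in pixels, round what is visible of it).
- ctrl.trace(camera, name): "pixels" (480x640 bool, what is visible of it) and "bbox" ([left, top, right, bottom] in pixels, round what is visible of it).
The state is a dict: "clock": time; "qpos": joint angles; "qd": joint speeds; "tau": joint torques, N m; "eef_pos": TCP position; "tool_rot": TCP orientation; "force": force on the tool from outside, world axes, zero at the start; "torque": the same for the moment, N m; "width": finger opening in mm; "gripper_force": force on a finger pad.
Only numpy, scipy, OpenCV 4.12 (cv2) and the standard library are available. Lean on these libraries where they do the work, as an engineer would, in place of code of your own. Each camera call takes 0.05 s, during which the arm holds its last target. There are 200 camera calls.

## Task

Stitching is finished: stand the red thread spool upright in the empty narrow compartment of the half-open drawer and let go of it. Then take the long dark wooden burnishing stick out of the drawer's wider compartment - it is longer than the opening, so tilt it and draw it out outer end first - and finish while still holding it steady in the air over the drawer, both of its ends at least 50 mm above the top of the drawer unit and touching nothing else. Leave the other things on the bench as they are.

Things in the scene. Friction and masses are not known exactly. Their poses are not given: they have to be found in the camera images.
- unit: Low wooden bench drawer unit with one blue-fronted drawer stuck half open; all fixed. Origin on the bench under the edge of the top board, where the open part begins; x along the drawer to its front (away from the robot), y left, z up. Open part x = 0 to 150 mm. Top board x = -190 to 0, y = -152 to 148, underside 94, top 108 mm above the bench. Drawer floor 30 mm above the bench, back at x = -170.
- front_top (a point): Middle of the top edge of the drawer's blue front, 105 mm above the bench; front 14 mm thick, its inner face at unit x = 150 mm. Axes as the unit's.
- wide_floor (a point): Floor centre of the open part of the wide compartment (holds the stick), 30 mm above the bench: unit y = -125 to 9 mm, open 150 mm along x, running on under the top board. Side walls and divider 8 mm thick, tops 85 mm above the bench.
- narrow_floor (a point): Floor centre of the open part of the empty narrow compartment, 30 mm above the bench: unit y = 17 to 121 mm, open 150 mm along x (between top board edge and blue front).
- stick_mid (a point): Centre of the burnishing stick: dark wood, 240 mm long (its x), 24 mm wide (y), 16 mm thick (z), brass band near each end, about 75 g, loose. It lies flat on the floor of the wide compartment, within about 3 degrees of the drawer's x, its inner end about 100 to 115 mm under the top board. +x of the stick points to its outer end, at the blue front.
- stick_outer (a point): Centre of the stick's outer end face (+120 mm along its x from stick_mid).
- stick_inner (a point): Centre of the stick's inner end face (-120 mm along its x from stick_mid), under the top board at the start.
- stick: The same stick; origin at the centre of its underside, 8 mm below stick_mid.
- spool_red_mid (a point): Centre of the red thread spool: upright cylinder 40 mm in diameter, 70 mm tall, centre 35 mm above its foot, white ends (36 mm across), about 70 g, standing on the bench to the left of the drawer unit.
- spool_red: The red spool; origin at the centre of its foot.
- spool_blue_mid (a point): Centre of the blue spool, same shape as the red; to be left alone.
- spool_green_mid (a point): Centre of the green spool, same shape as the red; to be left alone.
- tool_cup: Terracotta cup, 70 mm across, 100 mm tall, origin at its foot; to be left alone.
- dye_jar: Amber jar with black cap, 60 mm across, 75 mm tall, origin at its foot; to be left alone.
- hammer: Hammer lying on the bench to the right; to be left alone.

How it is judged:
By the outcome, as a careful person would: the job done as asked, in the order asked, and still so for the second after the job is handed in, while the arm keeps its last pose, push and grip.
It also fails if it takes over 51 s, if anything falls off the work surface, if the arm or the gripper's body presses on something with over 40 N, if the wrist force passes 120 N, or if a joint passes its speed limit or range.

## Working session

There is one attempt and no reset: what is moved stays moved. The work goes in short steps, Python scripts to look and compute and a tool call to move; the robot and the scene stay as the last step left them, time stands still between calls to the robot, and variables do not carry over. Pictures are saved under pics/ and viewed, at most 10 in all, crops included, and the job is handed in when it is done.

Besides the shell and the picture viewer there is one more tool, called after "Emit:" by a JSON object that holds its "op" and its "data". play_rows: Moves the arm, as the interface text tells. Its arguments: {"type":"object","properties":{"targets":{"type":"array"}},"required":["targets"]}

```bash
mkdir -p pics; cat > h.py <<'E'
import numpy as np, cv2
from cell import ctrl
from scipy.spatial.transform import Rotation as R
def T():
    s=ctrl.read_state(); M=np.eye(4); M[:3,:3]=R.from_euler('xyz',s['tool_rot']).as_matrix(); M[:3,3]=s['eef_pos']; return M
def cam(n):
    M=T(); im,d=ctrl.get_image(n); c=ctrl.calibration(n)
    E=np.array(c['extrinsics']) if 'extrinsics' in c else M@np.array(c['mount'])
    f=240/np.tan(np.radians(c['vfov'])/2); return im,d,E,f,c['cx'],c['cy']
def pts(C):
    im,d,E,f,cx,cy=C; v,u=np.mgrid[:480,:640]
    P=np.stack([(u-cx)/f*d,(v-cy)/f*d,d],-1); return P@E[:3,:3].T+E[:3,3]
def proj(C,p):
    im,d,E,f,cx,cy=C; q=(np.asarray(p)-E[:3,3])@E[:3,:3]; return q[0]/q[2]*f+cx,q[1]/q[2]*f+cy
def save(im,n): cv2.imwrite('pics/'+n,im[...,::-1])
E
python3 - <<'E'
from h import *
ims=[]
s=ctrl.read_state(); print(s)
for n in ['scene','side']:
    C=cam(n); save(C[0],n+'.png'); P=pts(C); np.save(n+'P.npy',P)
    print(n,C[2].round(2).tolist(),C[3:])
    for k in ['spool_red','stick','spool_blue','spool_green','tool_cup','dye_jar','hammer','unit']:
        for r in ctrl.trace(n,k)[:2]:
            m=r['pixels']&(C[1]>0); p=P[m]
            print(k,round(r['confidence'],2),np.round(r['bbox']),m.sum(),np.percentile(p,[2,50,98],axis=0).round().tolist() if m.any() else '')
E
```

```text
{'clock': 0.0, 'qpos': array([-1.19679897,  0.6293407 ,  0.03844058,  1.51835842, -0.02702745,
        0.99629043, -0.02000946]), 'qd': array([ 1.04541904e-03, -2.07900185e-05,  1.39267128e-03,  7.39465237e-04,
       -1.42845768e-03,  7.22494941e-04, -9.62851355e-04]), 'tau': array([ 2.22579242e-04, -5.63410664e+01,  1.22572079e+00, -1.93454486e+01,
        1.08590358e-02,  1.01749101e-02,  6.60466199e-06]), 'eef_pos': array([276.46431975, 587.64524223, 255.39558925]), 'tool_rot': array([-3.13971339e+00,  5.03842124e-07,  2.70177224e+00]), 'force': array([ 1.25785567, -0.27317986,  0.61102923]), 'torque': array([0.00055751, 0.00937862, 0.01729704]), 'gripper_force': 0.0, 'width': 85.42913542180011}
scene [[-0.04, 0.6, -0.8, 1325.26], [1.0, 0.04, -0.02, 6.6], [0.02, -0.8, -0.6, 688.51], [0.0, 0.0, 0.0, 1.0]] (np.float64(438.92845759964416), 311.2770796715026, 233.58163970393338)
spool_red 0.66 [399. 215. 419. 247.] 474 [[325.0, 203.0, -2.0], [450.0, 220.0, 44.0], [457.0, 262.0, 70.0]]Traceback (most recent call last):
  File "<stdin>", line 8, in <module>
ValueError: it knows: dye_jar, front_top, hammer, narrow_floor, spool_blue_mid, spool_green_mid, spool_red, spool_red_mid, stick, stick_inner, stick_mid, stick_outer, tool_cup, unit, wide_floor
```

```bash
python3 - <<'E'
from h import *
for n in ['scene','side']:
    C=cam(n); save(C[0],n+'.png'); P=pts(C); np.save(n+'P.npy',P)
    for k in ['spool_red','stick','stick_outer','spool_blue_mid','spool_green_mid','tool_cup','dye_jar','hammer','unit','front_top','wide_floor','narrow_floor']:
        for r in ctrl.trace(n,k)[:2]:
            m=r['pixels']&(C[1]>0); p=P[m]
            print(k,round(r['confidence'],2),np.round(r['bbox']),m.sum(),np.percentile(p,[2,50,98],axis=0).round().tolist() if m.any() else '')
E
```

```text
spool_red 0.87 [397. 217. 418. 246.] 470 [[395.0, 203.0, -1.0], [450.0, 219.0, 45.0], [457.0, 240.0, 71.0]]
stick 0.72 [256. 214. 282. 251.] 409 [[402.0, -138.0, 30.0], [481.0, -122.0, 45.0], [544.0, -108.0, 47.0]]
stick_outer 0.63 [257. 217. 279. 252.] 398 [[399.0, -137.0, 33.0], [475.0, -122.0, 45.0], [544.0, -106.0, 47.0]]
spool_blue_mid 0.96 [450. 219. 472. 248.] 429 [[423.0, 332.0, 4.0], [451.0, 346.0, 49.0], [457.0, 366.0, 71.0]]
spool_green_mid 0.58 [437. 249. 458. 286.] 553 [[551.0, 269.0, 1.0], [578.0, 284.0, 47.0], [585.0, 305.0, 71.0]]
tool_cup 0.69 [504. 258. 554. 310.] 1738 [[600.0, 415.0, 0.0], [648.0, 442.0, 70.0], [666.0, 479.0, 100.0]]
dye_jar 0.88 [394. 296. 428. 342.] 1246 [[708.0, 156.0, 4.0], [747.0, 180.0, 52.0], [758.0, 209.0, 76.0]]
hammer 0.82 [ 97. 214. 158. 273.] 1067 [[392.0, -573.0, 3.0], [539.0, -446.0, 22.0], [594.0, -388.0, 27.0]]
unit 0.73 [214. 167. 362. 295.] 14203 [[298.0, -211.0, 17.0], [476.0, -63.0, 84.0], [648.0, 78.0, 109.0]]
front_top 0.68 [209. 167. 360. 295.] 14171 [[298.0, -211.0, 17.0], [476.0, -63.0, 84.0], [647.0, 77.0, 109.0]]
wide_flo
[... 1279 characters left out ...]
.0, -463.0, 25.0], [592.0, -398.0, 30.0]]
unit 0.72 [195. 207. 360. 329.] 15951 [[285.0, -217.0, 20.0], [439.0, -94.0, 106.0], [631.0, 72.0, 112.0]]
unit 0.64 [267. 178. 277. 204.] 280 [[419.0, 197.0, 6.0], [438.0, 205.0, 52.0], [455.0, 230.0, 75.0]]
front_top 0.59 [199. 211. 361. 333.] 15782 [[285.0, -217.0, 22.0], [439.0, -95.0, 106.0], [630.0, 72.0, 112.0]]
wide_floor 0.69 [198. 207. 362. 333.] 15889 [[285.0, -217.0, 21.0], [439.0, -95.0, 106.0], [631.0, 71.0, 112.0]]
narrow_floor 0.61 [197. 208. 363. 328.] 16216 [[283.0, -217.0, 10.0], [440.0, -94.0, 106.0], [633.0, 76.0, 112.0]]
narrow_floor 0.44 [263. 153. 281. 176.] 284 [[419.0, 327.0, 4.0], [438.0, 335.0, 50.0], [456.0, 363.0, 75.0]]
```

View pics/scene.png

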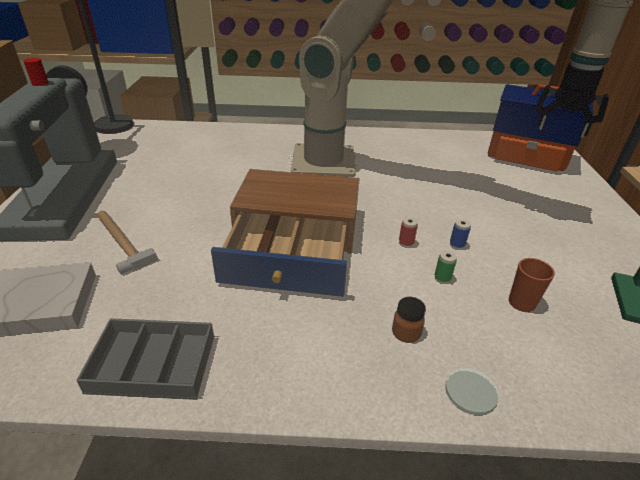

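View pics/side.png

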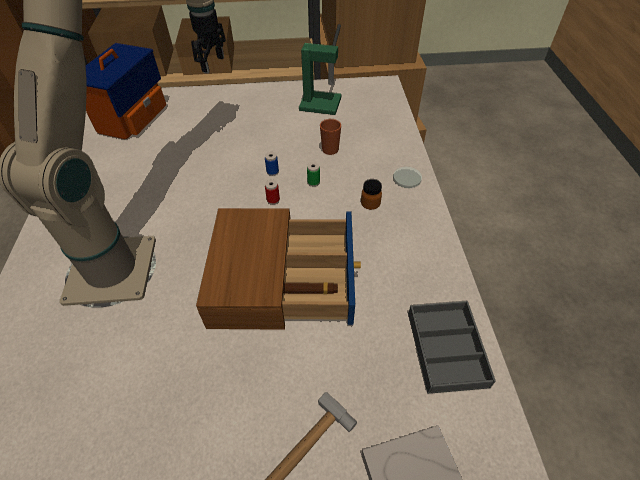

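```bash
python3 - <<'E'
from h import *
for n in ['scene','side']:
    P=np.load(n+'P.npy'); z=P[...,2]
    box=(P[...,0]>250)&(P[...,0]<680)&(P[...,1]>-260)&(P[...,1]<130)
    m=box&(z>103)&(z<118); q=P[m]
    a=q[q[:,0]<510]; b=q[q[:,0]>560]
    print(n,'board z',np.median(a[:,2]),'front z',np.median(b[:,2]) if len(b) else '')
    r=cv2.minAreaRect(a[:,:2].astype(np.float32)); print(r,cv2.boxPoints(r).round().tolist())
    r=cv2.minAreaRect(b[:,:2].astype(np.float32)); print(r,cv2.boxPoints(r).round().tolist())
    # spool top
    m=(z>66)&(z<80)&(abs(P[...,0]-438)<40)&(abs(P[...,1]-219)<40); s=P[m]
    print('spool',cv2.minEnclosingCircle(s[:,:2].astype(np.float32)),len(s))
    # stick top
    m=(z>40)&(z<54)&(P[...,0]>440)&(P[...,0]<620)&(abs(P[...,1]+125)<30); s=P[m]
    r=cv2.minAreaRect(s[:,:2].astype(np.float32)); print('stick',r,cv2.boxPoints(r).round().tolist(),np.median(s[:,2]))
M=T(); print(M.round(3))
E
```

```text
scene board z 107.11820415321768 front z 104.20785907673559
((379.09722900390625, -57.9617919921875), (299.8246154785156, 196.7328338623047), 84.44860076904297) [[267.0, -198.0], [462.0, -217.0], [492.0, 82.0], [296.0, 101.0]]
((629.0317993164062, -82.96958923339844), (284.84100341796875, 16.507076263427734), 84.36157989501953) [[607.0, -224.0], [623.0, -226.0], [651.0, 58.0], [635.0, 60.0]]
spool ((437.4247131347656, 220.77825927734375), 19.096742630004883) 111
stick ((495.2259216308594, -125.78184509277344), (24.451093673706055, 107.53230285644531), 84.27173614501953) [[441.0, -133.0], [548.0, -143.0], [550.0, -119.0], [443.0, -108.0]] 45.240907743930165
side board z 109.70176664973076 front z 106.57110942805718
((379.15850830078125, -61.459686279296875), (302.7948913574219, 190.50418090820312), 84.48536682128906) [[270.0, -203.0], [459.0, -221.0], [489.0, 80.0], [299.0, 98.0]]
((629.4144287109375, -86.41188049316406), (284.2415771484375, 14.09372329711914), 84.3829345703125) [[608.0, -227.0], [623.0, -229.0], [650.0, 54.0], [636.0, 56.0]]
spool ((438.2579345703125, 215.54759216308594), 18.6224308013916) 95
stick ((527.5840454101562, -133.2025909423828), (26.637731552124023, 132.62571716308594), 85.07331085205078) [[460.0, -141.0], [593.0, -152.0], [595.0, -126.0], [463.0, -114.0]] 47.15780777666839
[[-9.05000e-01  4.26000e-01 -0.00000e+00  2.76736e+02]
 [ 4.26000e-01  9.05000e-01  0.00000e+00  5.88148e+02]
 [ 0.00000e+00 -0.00000e+00 -1.00000e+00  2.56307e+02]
 [ 0.00000e+00  0.00000e+00  0.00000e+00  1.00000e+00]]
```

Emit:
{"op": "play_rows", "data": {"targets": [[0, -30.3, -26.6, 0, -20], [0, -30.3, -26.6, 0, -20], [0, -30.3, -26.6, 0, -20], [0, -30.3, -26.6, 0, -20], [0, -30.3, -26.6, 0, -20], [0, -30.3, -26.6, 0, -20], [0, -30.3, -26.6, 0, -20], [0, -30.3, -26.6, 0, -20], [0, -30.3, -26.6, 0, -20], [0, -30.3, -26.6, 0, -20]]}}

```text
clock: 2.45
eef_pos: [438.4, 216.9, 256.5]
tool_rot: [3.141, 0.0, 3.047]
force: [-0.3, 0.2, 0.3]
width: 85.3
gripper_force: 0.0
```

```bash
cat > look.py <<'E'
from h import *
import sys
M=T(); print(M.round(3)); C=cam('wrist'); save(C[0],sys.argv[1]+'.png'); P=pts(C); np.save('wristP.npy',P)
for k in sys.argv[2:]:
    for r in ctrl.trace('wrist',k)[:2]:
        m=r['pixels']&(C[1]>0); p=P[m]
        if not m.any(): continue
        top=p[p[:,2]>np.percentile(p[:,2],90)-5]
        print(k,round(r['confidence'],2),np.round(r['bbox']),np.percentile(p,[2,50,98],axis=0).round().tolist(),'top z',np.median(top[:,2]),cv2.minAreaRect(top[:,:2].astype(np.float32)),cv2.minEnclosingCircle(top[:,:2].astype(np.float32)))
E
python3 look.py w1 spool_red
```

```text
[[-9.95000e-01  9.50000e-02  0.00000e+00  4.38437e+02]
 [ 9.50000e-02  9.95000e-01  0.00000e+00  2.16946e+02]
 [-0.00000e+00  0.00000e+00 -1.00000e+00  2.56530e+02]
 [ 0.00000e+00  0.00000e+00  0.00000e+00  1.00000e+00]]
spool_red 0.6 [305. 184. 349. 240.] [[416.0, 202.0, 15.0], [431.0, 219.0, 71.0], [451.0, 237.0, 72.0]] top z 70.97360272692669 ((435.0074462890625, 219.35528564453125), (34.35604476928711, 35.23349380493164), 84.4395751953125) ((435.20562744140625, 219.031982421875), 17.91474151611328)
```

Emit:
{"op": "play_rows", "data": {"targets": [[0, 0.2, 0.2, 5, 0], [0, 0.2, 0.2, 10, 0], [0, 0.2, 0.2, 14, 0], [0, 0.2, 0.2, 17, 0], [0, 0.2, 0.2, 19, 0], [0, 0.2, 0.2, 20, 0], [0.3, 0.2, 0.2, 20, 0], [1, 0.2, 0.2, 20, 0], [1, 0.2, 0.2, 20, 0], [1, 0.2, 0.2, 20, 0]]}}

```text
clock: 3.55
eef_pos: [436.5, 221.3, 57.7]
tool_rot: [3.14, 0.002, 3.051]
force: [-0.6, -0.7, 3.6]
width: 38.6
gripper_force: 59.8
```

Emit:
{"op": "play_rows", "data": {"targets": [[1, 0, 0, 0, 0], [1, 0, 0, 0, 0], [1, 0, 0, 0, 0], [1, 0, 0, 0, 0], [1, 0, 0, 0, 0]]}}

```text
clock: 4.05
eef_pos: [436.5, 221.3, 57.7]
tool_rot: [3.14, 0.002, 3.051]
force: [-1.1, -0.5, 7.2]
width: 38.5
gripper_force: 59.9
```

Emit:
{"op": "play_rows", "data": {"targets": [[1, 0, 0, -2, 0], [1, 0, 0, -5, 0], [1, 0, 0, -9, 0], [1, 0, 0, -13, 0], [1, 0, 0, -15, 0], [1, 0, 0, -15, 0]]}}

```text
clock: 4.65
eef_pos: [437.7, 221.5, 209.9]
tool_rot: [3.137, 0.006, 3.05]
force: [1.1, -0.1, -0.6]
width: 38.4
gripper_force: 60.4
```

Emit:
{"op": "play_rows", "data": {"targets": [[1, -2, -3, 0, 0], [1, -4.5, -7, 0, 0], [1, -7, -10.5, 0, 0], [1, -9.2, -14, 0, 0], [1, -11.5, -17.5, 0, 0], [1, -13, -20, 0, 0], [1, -14, -21.3, 0, 0], [1, -14, -21.3, 0, 0], [1, -14, -21.3, 0, 0]]}}

```text
clock: 5.55
eef_pos: [555.1, -2.6, 205.7]
tool_rot: [3.14, -0.002, 3.052]
force: [0.7, 0.2, -0.6]
width: 38.5
gripper_force: 60.5
```

```bash
python3 look.py w2; python3 - <<'E'
from h import *
C=cam('scene'); save(np.vstack([cv2.imread('pics/w2.png')[...,::-1][::2,::2],cv2.resize(C[0][140:320,180:420],(320,240))]),'s2.png')
P=pts(C)
for r in ctrl.trace('scene','spool_red')[:2]:
    p=P[r['pixels']]; print(r['confidence'],r['bbox'],np.percentile(p,[2,50,98],axis=0).round().tolist())
E
```

```text
[[-9.96000e-01  8.90000e-02 -2.00000e-03  5.55096e+02]
 [ 8.90000e-02  9.96000e-01  1.00000e-03 -2.56500e+00]
 [ 2.00000e-03  1.00000e-03 -1.00000e+00  2.05737e+02]
 [ 0.00000e+00  0.00000e+00  0.00000e+00  1.00000e+00]]
0.79 [310.2, 186.0, 330.2, 223.5] [[394.0, -19.0, 100.0], [569.0, -0.0, 191.0], [575.0, 19.0, 219.0]]
0.61 [209.7, 169.3, 359.3, 296.6] [[305.0, -211.0, 16.0], [491.0, -78.0, 75.0], [648.0, 78.0, 109.0]]
```

View pics/s2.png

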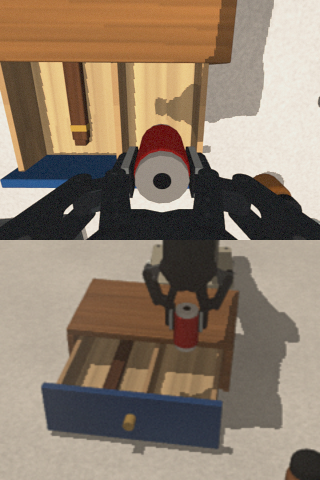

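```bash
python3 - <<'E'
from h import *
P=np.load('wristP.npy').reshape(-1,3); a=np.radians(-5.55)
O=np.array([474,-68]); c,s=np.cos(a),np.sin(a)
d=P[:,:2]-O; U=np.c_[d[:,0]*c+d[:,1]*s,-d[:,0]*s+d[:,1]*c,P[:,2]]
U=U[np.isfinite(U).all(1)]
m=(U[:,2]>103)&(U[:,2]<115)&(U[:,0]<60)&(U[:,0]>-150)&(abs(U[:,1])<140); q=U[m]
for y0 in range(-140,140,40):
    w=q[(q[:,1]>y0)&(q[:,1]<y0+40)]
    if len(w)>20: print('edge',y0,np.percentile(w[:,0],99).round(1),np.median(w[:,2]).round(1))
m=(U[:,2]>80)&(U[:,2]<91)&(U[:,0]>10)&(U[:,0]<140); q=U[m]
h,e=np.histogram(q[:,1],bins=np.arange(-150,150,2)); print([(int(e[i]),int(h[i])) for i in range(len(h)) if h[i]>40])
m=(U[:,2]>98)&(U[:,2]<112)&(U[:,0]>130)&(U[:,0]<185)&(U[:,1]<60); q=U[m]; print('front',np.percentile(q[:,0],[2,50,98]) if len(q) else '')
m=(U[:,2]>40)&(U[:,2]<54)&(U[:,0]>5)&(U[:,0]<148)&(abs(U[:,1]+58)<35); q=U[m]
print('stick',cv2.minAreaRect(q[:,:2].astype(np.float32)),cv2.boxPoints(cv2.minAreaRect(q[:,:2].astype(np.float32))).round().tolist(),np.median(q[:,2]))
E
```

```text
edge -140 -2.2 108.6
edge -100 -2.8 108.9
edge -60 -2.6 108.9
edge -20 -2.8 108.9
edge 20 -2.7 108.9
edge 60 -2.7 108.9
edge 100 -2.8 108.9
[(-134, 317), (-132, 505), (-130, 527), (-128, 728), (-126, 1340), (8, 366), (10, 507), (12, 507), (14, 493), (16, 439), (120, 635), (122, 479), (124, 476), (126, 478), (128, 131)]
front [147.22064975 150.94492177 160.53472463]
stick ((76.49922943115234, -58.064231872558594), (69.78462982177734, 142.99578857421875), 89.99091339111328) [[5.0, -93.0], [148.0, -93.0], [148.0, -23.0], [5.0, -23.0]] 46.803354476880855
```

Emit:
{"op": "play_rows", "data": {"targets": [[1, 0.2, -0.4, 0, 0], [1, 0.2, -0.4, 3, 0], [1, 0.2, -0.4, 6, 0], [1, 0.2, -0.4, 8.5, 0], [1, 0.2, -0.4, 10.5, 0], [1, 0.2, -0.4, 11.3, 0], [1, 0.2, -0.4, 11.6, 0], [1, 0.2, -0.4, 11.6, 0], [1, 0.2, -0.4, 11.6, 0]]}}

```text
clock: 6.6
eef_pos: [554.3, -7.9, 91.3]
tool_rot: [3.141, 0.002, 3.051]
force: [0.4, 0.1, -0.6]
width: 38.5
gripper_force: 60.5
```

Emit:
{"op": "play_rows", "data": {"targets": [[1, 0, 0, 0.15, 0], [1, 0, 0, 0.3, 0], [1, 0, 0, 0.3, 0], [1, 0, 0, 0.3, 0]]}}

```text
clock: 7.0
eef_pos: [554.0, -8.0, 87.8]
tool_rot: [3.141, 0.001, 3.051]
force: [-0.0, -0.0, 2.4]
width: 39.0
gripper_force: 60.9
```

Emit:
{"op": "play_rows", "data": {"targets": [[0.4, 0, 0, 0, 0], [0.32, 0, 0, 0, 0], [0.32, 0, 0, 0, 0], [0.32, 0, 0, 0, 0], [0.32, 0, 0, 0, 0]]}}

```text
clock: 7.5
eef_pos: [553.5, -8.0, 87.2]
tool_rot: [3.142, -0.0, 3.051]
force: [-0.4, -0.1, -0.4]
width: 58.2
gripper_force: 0.0
```

Emit:
{"op": "play_rows", "data": {"targets": [[0.32, 0, 0, -2, 0], [0.32, 0, 0, -6, 0], [0.32, 0, 0, -10, 0], [0.32, 0, 0, -14, 0], [0.32, -0.4, -4, -14, 0], [0.32, -1, -9, -14, 0], [0.32, -1.4, -12.5, -14, 0], [0.32, -1.4, -12.5, -14, 0], [0.32, -1.4, -12.5, -14, 0]]}}

```text
clock: 8.4
eef_pos: [555.8, -134.5, 227.1]
tool_rot: [3.141, -0.0, 3.048]
force: [-0.1, 1.8, -0.0]
width: 57.8
gripper_force: 0.0
```

```bash
cat > st.py <<'E'
from h import *
import sys
M=T(); C=cam('wrist'); save(C[0],sys.argv[1]); P=pts(C)
print(M.round(3).tolist())
a=np.radians(-5.55); c,s=np.cos(a),np.sin(a); O=np.array([471.3,-68])
def un(P): d=P[...,:2]-O; return np.stack([d[...,0]*c+d[...,1]*s,-d[...,0]*s+d[...,1]*c,P[...,2]],-1)
U=un(P); print('tcp unit',un(M[:3,3]))
for k in ['stick','spool_red']:
  for r in ctrl.trace('wrist',k)[:2]:
    m=r['pixels']; q=U[m]; 
    if k=='stick': q=q[(q[:,2]>41)&(q[:,2]<52)]
    else: q=q[(q[:,2]>94)&(q[:,2]<110)]
    print(k,r['confidence'],len(q))
    if len(q)>20: b=cv2.minAreaRect(q[:,:2].astype(np.float32)); print(b,cv2.boxPoints(b).round(1).tolist(),np.median(q[:,2]))
E
python3 st.py w3.png
```

```text
[[-0.996, 0.093, -0.0, 555.835], [0.093, 0.996, 0.0, -134.513], [0.0, 0.0, -1.0, 227.089], [0.0, 0.0, 0.0, 1.0]]
tcp unit [ 90.57187471 -58.02506315 227.08919345]
stick 0.97 4806
((61.80695343017578, -58.51307678222656), (130.48228454589844, 24.133087158203125), 0.18919314444065094) [[-3.5, -46.70000076293945], [-3.4000000953674316, -70.80000305175781], [127.0999984741211, -70.4000015258789], [127.0, -46.20000076293945]] 46.839435507681856
spool_red 0.63 2345
((75.20509338378906, 64.73592376708984), (36.018348693847656, 36.70697784423828), 23.77247428894043) [[51.29999923706055, 74.30000305175781], [66.0999984741211, 40.70000076293945], [99.0999984741211, 55.20000076293945], [84.30000305175781, 88.80000305175781]] 100.84711155280371
```

View pics/w3.png

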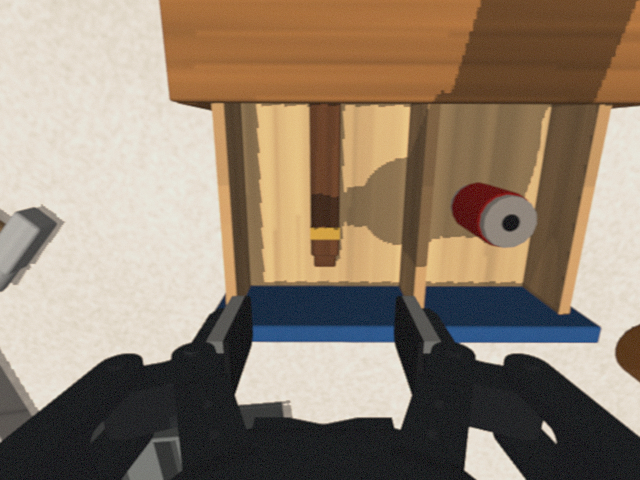

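Emit:
{"op": "play_rows", "data": {"targets": [[0.32, 0, 0, 4, 0], [0.32, 0, 0, 8, 0], [0.32, 0, 0, 12, 0], [0.32, 0, 0, 14.5, 0], [0.32, 0, 0, 16, 0], [0.32, 0, 0, 16.7, 0], [0.32, 0, 0, 16.7, 0], [0.32, 0, 0, 16.7, 0]]}}

```text
clock: 9.35
eef_pos: [557.2, -133.6, 61.4]
tool_rot: [-3.142, 0.002, 3.051]
force: [0.5, -0.7, 0.1]
width: 58.0
gripper_force: 0.0
```

Emit:
{"op": "play_rows", "data": {"targets": [[0.32, 0, 0, 0.4, 0], [0.5, 0, 0, 0.4, 0], [0.7, 0, 0, 0.4, 0], [1, 0, 0, 0.4, 0], [1, 0, 0, 0.4, 0], [1, 0, 0, 0.4, 0], [1, 0, 0, 0.4, 0], [1, 0, 0, 0.4, 0]]}}

```text
clock: 10.15
eef_pos: [556.5, -133.9, 57.0]
tool_rot: [-3.141, 0.001, 3.051]
force: [-1.6, -0.5, 5.2]
width: 22.4
gripper_force: 60.3
```

Emit:
{"op": "play_rows", "data": {"targets": [[1, 0, 0, -1, 0], [1, 0, 0, -2, 0], [1, 0, 0, -3, 0], [1, 0, 0, -4, 0], [1, 0, 0, -5, 0], [1, 0, 0, -5.5, 0], [1, 0, 0, -5.5, 0]]}}

```text
clock: 10.85
eef_pos: [556.5, -133.5, 111.9]
tool_rot: [3.141, 0.001, 3.051]
force: [-0.2, 0.7, -2.5]
width: 22.3
gripper_force: 59.4
```

Emit:
{"op": "play_rows", "data": {"targets": [[1, 0, 0, -0.5, 0], [1, 0, 0, -1, 0], [1, 0, 0, -1.5, 0], [1, 0, 0, -1.5, 0]]}}

```text
clock: 11.25
eef_pos: [556.1, -133.6, 126.7]
tool_rot: [3.141, -0.0, 3.051]
force: [-0.5, 0.2, -4.3]
width: 22.1
gripper_force: 59.1
```

```bash
python3 - <<'E'
from h import *
M=T(); C=cam('wrist'); S=cam('side')
save(np.hstack([C[0][:,100:500][::1],cv2.resize(S[0][180:360,180:380],(400,480))]),'w4.png')
E
```

```text
(no output)
```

View pics/w4.png

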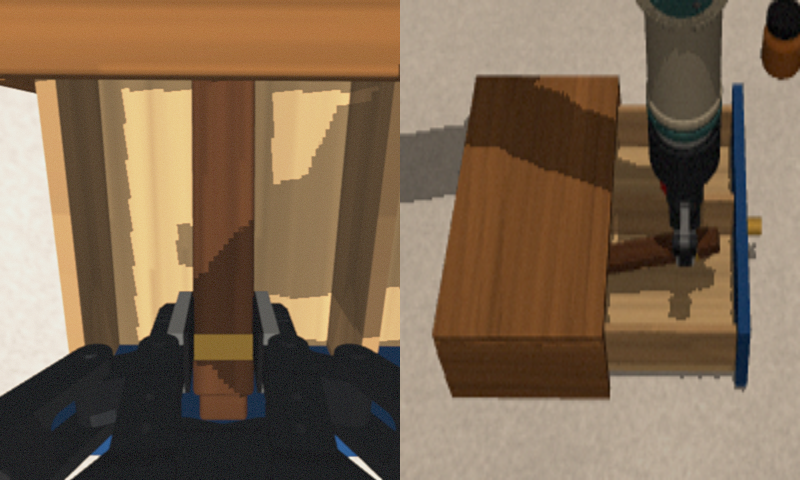

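Emit:
{"op": "play_rows", "data": {"targets": [[1, 0, 0, -0.5, 0], [1, 0, 0, -1, 0], [1, 0, 0, -1.5, 0], [1, 0, 0, -1.8, 0], [1, 0, 0, -1.8, 0]]}}

```text
clock: 11.85
eef_pos: [556.7, -134.0, 145.0]
tool_rot: [-3.141, 0.001, 3.051]
force: [1.7, -1.2, -4.4]
width: 21.9
gripper_force: 59.1
```

Emit:
{"op": "play_rows", "data": {"targets": [[1, -1.5, 0, -0.6, 0], [1, -3, 0, -1.2, 0], [1, -4.5, 0, -1.8, 0], [1, -6, 0, -2.4, 0], [1, -7.5, 0, -3, 0], [1, -9, 0, -3.6, 0], [1, -10.5, 0, -4.2, 0], [1, -12, 0, -4.8, 0], [1, -12, 0, -4.8, 0], [1, -12, 0, -4.8, 0]]}}

```text
clock: 12.85
eef_pos: [675.0, -144.7, 192.2]
tool_rot: [-3.141, -0.001, 3.051]
force: [0.1, 0.0, -1.1]
width: 22.1
gripper_force: 59.5
```

```bash
python3 - <<'E'
from h import *
M=T(); print(M[:3,3]); C=cam('scene'); S=cam('side')
save(np.hstack([cv2.resize(C[0][120:320,180:380],(400,400)),cv2.resize(S[0][160:360,200:400],(400,400))]),'w5.png')
E
```

```text
[ 675.03696042 -144.70444202  192.20575414]
```

View pics/w5.png

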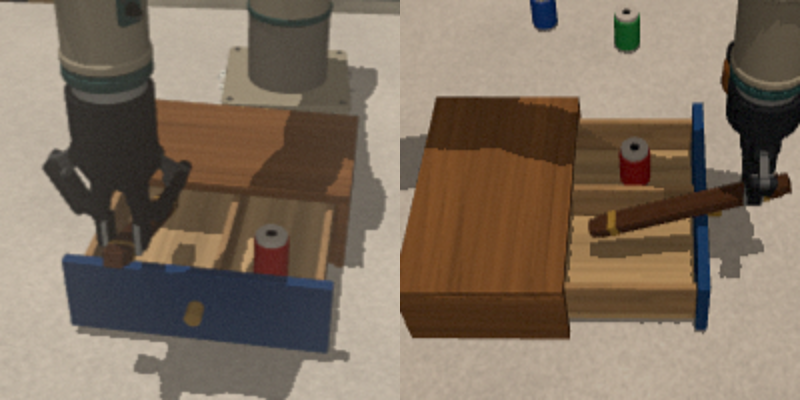

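Emit:
{"op": "play_rows", "data": {"targets": [[1, 0, 0, -1.5, 0], [1, 0, 0, -4, 0], [1, 0, 0, -7, 0], [1, 0, 0, -10, 0], [1, 0, 0, -12.5, 0], [1, 2, 0, -13, 0], [1, 4.5, 0, -13, 0], [1, 6.5, 0, -13, 0], [1, 7, 0, -13, 0], [1, 7, 0, -13, 0]]}}

```text
clock: 13.95
eef_pos: [605.7, -138.4, 323.6]
tool_rot: [-3.141, 0.001, 3.051]
force: [0.6, 0.4, -0.3]
width: 22.4
gripper_force: 59.5
```

Emit:
{"op": "play_rows", "data": {"targets": [[1, 0, 0, 0, 0], [1, 0, 0, 0, 0], [1, 0, 0, 0, 0], [1, 0, 0, 0, 0], [1, 0, 0, 0, 0], [1, 0, 0, 0, 0]]}}

```text
clock: 14.55
eef_pos: [606.1, -138.3, 322.1]
tool_rot: [3.142, -0.0, 3.051]
force: [0.8, -0.8, -0.6]
width: 22.3
gripper_force: 59.5
```

```bash
python3 - <<'E'
from h import *
M=T(); print(M[:3,3],np.abs(ctrl.read_state()['qd']).max())
for n in ['scene','side','wrist']:
    C=cam(n); P=pts(C)
    if n=='side': A=cv2.resize(C[0][100:360,150:410],(400,400))
    if n=='scene': B=cv2.resize(C[0][80:320,180:420],(400,400))
    for k in ['stick','spool_red']:
      for r in ctrl.trace(n,k)[:1]:
        p=P[r['pixels']&(C[1]>0)]; print(n,k,round(r['confidence'],2),np.round(r['bbox']),np.percentile(p,[1,50,99],axis=0).round().tolist())
save(np.hstack([B,A]),'end.png')
E
```

```text
[ 606.07048576 -138.2654216   322.12347481] 0.0035625747534751015
scene stick 0.78 [236. 153. 272. 171.] [[435.0, -149.0, 238.0], [624.0, -130.0, 309.0], [649.0, -111.0, 322.0]]
scene spool_red 0.95 [305. 230. 325. 258.] [[441.0, -25.0, 28.0], [566.0, -6.0, 87.0], [575.0, 13.0, 101.0]]
side stick 0.6 [259. 207. 369. 243.] [[426.0, -154.0, 224.0], [526.0, -138.0, 276.0], [646.0, -113.0, 324.0]]
side spool_red 0.87 [315. 226. 323. 252.] [[538.0, -31.0, 50.0], [555.0, -24.0, 92.0], [570.0, 1.0, 105.0]]
wrist stick 0.9 [293.   0. 356. 423.] [[482.0, -151.0, 261.0], [565.0, -136.0, 294.0], [638.0, -119.0, 323.0]]
wrist spool_red 0.78 [425. 120. 485. 166.] [[534.0, -30.0, 41.0], [552.0, -17.0, 100.0], [570.0, 6.0, 103.0]]
```

View pics/end.png

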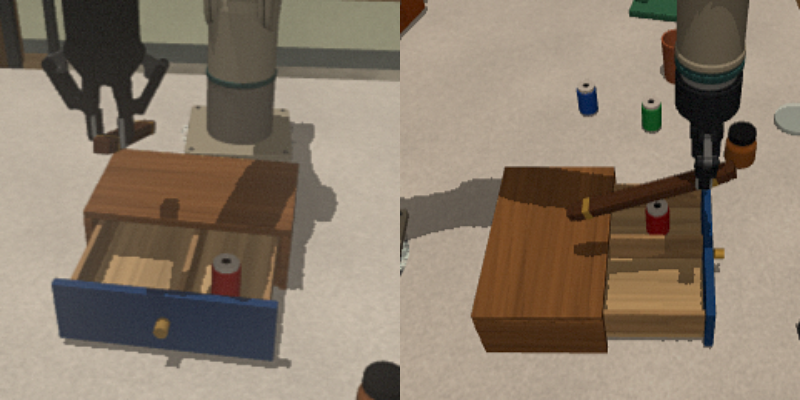

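The spool stands upright in the narrow compartment. The stick is held over the drawer with its ends at about z = 224 and 320 mm, and 158 mm is needed.

```bash
python3 -c "from cell import ctrl; print(ctrl.finish_job())"
```

```text
the job is handed in; nothing more can be done
None
```

Job handed in at about 15 s of the 51 s: the red spool stands released and upright in the narrow compartment, and the burnishing stick is held still over the drawer, its lower end about 115 mm above the unit's top.

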